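Weigh the pastry on the plate and print its label

TASK

A plate with one pastry stands on the counter scale. With a fingertip, lightly press the blue plate key to take off the plate's weight, then the picture key that shows the pastry lying on the plate, then the wide green print key, letting each key come up before the next. Press no other key, do not touch the pan, the plate or the pastry, and leave everything else on the counter where it is.

Things in the scene. Friction and masses are not known exactly. Their poses are not given: they have to be found in the camera images.
- scale: light grey counter scale, fixed, 380 mm deep (x, to its rear) x 360 mm wide (y, to its left); origin on the table under its middle. Its front 170 mm is a key deck, 45 mm high in front, rising 10 degrees to 75 mm; key rows 50 mm apart, keys 46 mm apart along y. Printer housing right of the keys (y -64 to -168 mm), 25 mm over the deck. It bears 20 N; more is too rough
- pan: stainless weighing pan of the scale, 210 x 340 mm, top face 98 mm over the table; origin at the centre of its underside, 88 mm behind the scale's origin. Carries the plate. Not to be touched
- plate: grey-blue plate, 196 mm across, 18 mm high, on the pan; origin at the centre of its underside. One pastry lies in it, near its middle
- croissant: golden crescent pastry, about 75 x 100 x 46 mm, origin under its middle; it lies either on the plate or, with its underside 103 mm over the table, in the pale wooden crate (270 x 210 mm, rim 153 mm high, fixed, left of the scale)
- jam_round: round golden pastry with dark red jam on top, 88 mm across, 32 mm high, origin under its middle; on the plate or in the wooden crate
- choc_roll: oblong golden pastry half dipped in dark chocolate, 92 x 54 x 39 mm, origin under its middle; on the plate or in the wooden crate
- key_croissant_top (a point): centre of the top face of the white key with a golden crescent (croissant) picture, far row, leftmost as seen from the robot, cap 34 x 34 mm, 10 mm over the deck. It slides 5 mm down, square to the deck; pressing straight down works. Spring: 1 N to start, 4 N at the bottom stop; comes up by itself
- key_croissant (a joint): travel of the white key with a golden crescent: 0 up, 0.005 m fully down; it counts as pressed beyond 0.003 m
- key_jam_top (a point): centre of the top face of the white key with a tan disc with a dark red centre (jam round) picture, far row, second from left, cap 34 x 34 mm, 10 mm over the deck. It slides 5 mm down, square to the deck; pressing straight down works. Spring: 1 N to start, 4 N at the bottom stop; comes up by itself
- key_jam (a joint): travel of the white key with a tan disc with a dark red centre: 0 up, 0.005 m fully down; it counts as pressed beyond 0.003 m
- key_chocolate_top (a point): centre of the top face of the white key with a dark brown bar with a golden end (chocolate roll) picture, far row, third from left, cap 34 x 34 mm, 10 mm over the deck. It slides 5 mm down, square to the deck; pressing straight down works. Spring: 1 N to start, 4 N at the bottom stop; comes up by itself
- key_chocolate (a joint): travel of the white key with a dark brown bar with a golden end: 0 up, 0.005 m fully down; it counts as pressed beyond 0.003 m
- key_bread (a joint): travel of the white key with a cream, brown-edged bread slice picture, far row, rightmost, next to the printer, 34 x 34 mm: 0 up, 0.005 m fully down; it counts as pressed beyond 0.003 m
- key_plate_top (a point): centre of the top face of the blue key with white plate rings (takes off the plate's weight), near row, leftmost, cap 34 x 34 mm, 10 mm over the deck. It slides 5 mm down, square to the deck; pressing straight down works. Spring: 1 N to start, 4 N at the bottom stop; comes up by itself
- key_plate (a joint): travel of the blue key with white plate rings: 0 up, 0.005 m fully down; it counts as pressed beyond 0.003 m
- key_clear (a joint): travel of the red key with a white bar (clears the weighing), near row, second from left, 34 x 34 mm: 0 up, 0.005 m fully down; it counts as pressed beyond 0.003 m
- key_print_top (a point): centre of the top face of the wide green key with a white label picture (prints), near row, right, cap 34 x 80 mm, 10 mm over the deck. It slides 5 mm down, square to the deck; pressing straight down works. Spring: 1 N to start, 4 N at the bottom stop; comes up by itself
- key_print (a joint): travel of the wide green key with a white label picture: 0 up, 0.005 m fully down; it counts as pressed beyond 0.003 m
- tongs: steel serving tongs, 240 mm long, 26 mm high, lying right of the scale; origin on the table near the middle
- card: blank price card in a wooden foot, 75 mm wide, 77 mm high, by the bread crate on the right; origin under its foot
- honey_jar: small amber jar, 50 mm across, 62 mm high, left of the scale near the keys; origin under it
- label_roll: white roll of labels, 52 mm across, 40 mm high, left of the scale; origin under it
Things that resemble listed ones, but are neither listed nor needed, are in the scene too. Leave any purple or red look-alike of the choc_roll alone.

How it is judged (in metres and radians):
On the way, in this order (a step that is already met when the one before it is completed fails the run):
1. the blue plate key is pressed, alone (value of joint key_plate above 0.003 m and value of joint each of key_croissant, key_jam, key_chocolate, key_bread, key_clear, key_print below 0.0015 m), for 0.04 s.
2. the picture key of the pastry on the plate is pressed, alone (((horizontal distance between croissant and plate below 0.05 m and value of joint key_croissant above 0.003 m and value of joint each of key_plate, key_jam, key_chocolate, key_bread, key_clear, key_print below 0.0015 m) or (horizontal distance between jam_round and plate below 0.05 m and value of joint key_jam above 0.003 m and value of joint each of key_plate, key_croissant, key_chocolate, key_bread, key_clear, key_print below 0.0015 m) or (horizontal distance between choc_roll and plate below 0.05 m and value of joint key_chocolate above 0.003 m and value of joint each of key_plate, key_croissant, key_jam, key_bread, key_clear, key_print below 0.0015 m))), for 0.04 s.
3. the green print key is pressed, alone (value of joint key_print above 0.003 m and value of joint each of key_plate, key_croissant, key_jam, key_chocolate, key_bread, key_clear below 0.0015 m), for 0.04 s.
At the end, for the whole second after the job is handed in: All seven keys are up again (within 1 mm); the plate with its pastry is on the pan and, like the pastries in the crate, within 10 mm of where it was; tongs, price card, jar and label roll are within 20 mm of where they were (value of joint each of key_plate, key_croissant, key_jam, key_chocolate, key_bread, key_clear, key_print below 0.001 m and horizontal distance between any of croissant, jam_round, choc_roll and plate below 0.05 m and horizontal distance between plate and pan below 0.03 m and distance of each of plate, croissant, jam_round, choc_roll from where it was at the start of the episode below 0.01 m and distance of each of tongs, card, honey_jar, label_roll from where it was at the start of the episode below 0.02 m); the robot touches nothing.
It fails at once if a key of a pastry that is not on the plate, the bread key or the red clear key is pressed (beyond 3 mm) (value of joint any of key_bread, key_clear above 0.003 m or (value of joint key_croissant above 0.003 m and not (horizontal distance between croissant and plate below 0.05 m)) or (value of joint key_jam above 0.003 m and not (horizontal distance between jam_round and plate below 0.05 m)) or (value of joint key_chocolate above 0.003 m and not (horizontal distance between choc_roll and plate below 0.05 m))).
It fails at once if the scale or a key is pressed roughly (more than 20 N) (contact force between any of the fingers, the arm and scale above 20 N).
It fails at once if the robot touches the pan, the plate or a pastry (more than 0.5 N) (contact force between any of the fingers, the arm and pan above 0.5 N or contact force between any of the fingers, the arm and plate above 0.5 N or contact force between any of the fingers, the arm and croissant above 0.5 N or contact force between any of the fingers, the arm and jam_round above 0.5 N or contact force between any of the fingers, the arm and choc_roll above 0.5 N).
It fails at once if plate or a pastry is moved more than 10 mm, or another thing on the counter is lifted or pushed more than 20 mm (distance of any of plate, croissant, jam_round, choc_roll from where it was at the start of the episode above 0.01 m or distance of any of tongs, card, honey_jar, label_roll from where it was at the start of the episode above 0.02 m).
It also fails if it takes over 40 s, if anything falls off the work surface, if the arm or the gripper's body presses on something with over 40 N, if the wrist force passes 120 N, or if a joint passes its speed limit or range.

ROBOT

A 6-joint arm with a two-finger parallel gripper is mounted at the origin on the work surface. World frame = base frame: x ahead of the robot, y to its left, z up, the work surface at z = 0. Lengths are in m, angles in degrees, forces in N, time in s.
With the tool pointing down it reaches from about 0.4 to 0.825 m from the base axis. Payload 7 kg.
Tool frame: the origin (TCP) lies between the finger pads; the fingertips stand 19 mm ahead of it and the grasp point (between the pads) is the TCP; z points along the fingers, y is the line along which they close (so a half turn about z gives the same grasp; the last joint's range is limited). The gripper opens to 88 mm and grips with 3 to 60 N. Pads are 19 mm wide; open, the fingers measure 130 mm over their backs; the gripper's body (78 mm by 193 mm) begins 47 mm behind the grasp point.
Start: joints at [87.21, 20.546, 0.682, 0, -70.136, -16.507], TCP at [0.223, 0.637, 0.219] pointing down, gripper open.
Joint ranges: [-176.03, 176.03], [-82.01, 121.73], [-58.28, 71.71], [-173.87, 95.51], [-174.79, -0.11], [-173.66, 173.66]. Speed limits (degrees/s): [136.94, 136.94, 172.46, 180, 180, 180].

INTERFACE

Orientations are given as [roll, pitch, yaw] about the fixed x, y, z axes, in that order (R = Rz(yaw) Ry(pitch) Rx(roll)).
In Python, from plant import get_obs, snapshot, close_job, spot_in, spot_point gives the robot as it stands.
- The arm moves only by the tool play_rows, never from a script. Its argument "plan" is a list of rows, each a list of 6 numbers: the shift along the tool's x, y, z in cm, then the turn, a rotation vector about the tool's x, y, z in degrees. A call has 1 to 20 rows; each row shifts and turns the commanded pose from where the row before left it, along the tool's axes as they then stand; what a row does not reach is not made up. A row lasts 1/12 s, in which the tool goes at most 41.7 mm and 7.16 degrees, less where a joint would pass 70% of its speed; a pose out of reach is approached as far as the arm can. A call is refused whole if a number of a shift passes 4.17 or a number of a turn 7.16, either way. A call with a gripper value outside its range is refused whole. "grip" is the finger opening in cm, from 0 to 8.76, set as the call begins (left out, the last holds). The fingers move at their own pace and stop on an object; the grip force is fixed at half the most. Time passes only in rows, so rows that do not move let the fingers close. It gives the time, the measured TCP pose, the force, the opening and the grip force at its end, in the units of the state.
- get_obs(): the state, without advancing time (a new reading comes with each control period).
- snapshot(name): name is "scene" or "top" or "wrist"; returns a dict with "frame" (384x512x3 uint8, red, green, blue), "fx", "fy", "cx", "cy" (pixels), "k1" (the pictures are not rectified: a ray, as slopes to the right and down, at radius r is drawn at 1 + k1 r^2 times it, then the intrinsics apply), "position" and "attitude" of the camera in the world. Camera axes: x right, y down, z forward; pixel columns grow to the right and rows downward; lengths in m; the calibration is good to about 2 mm. A picture is of the moment at which its call begins. There is no depth.
- close_job(): hands the job in; it is judged then, once.
Trained networks look in the newest picture that a camera, given by its name, has taken for a name from the list of things; names that differ only in an ending like _2 or _b are one class to them, and where a whole thing is asked for, a point or a joint stands for the part that bears it (a point fixed in the world has none). Each returns a list of dicts, best first, with "score" (0 to 1); they miss things now and then, are a little off and sometimes report something else, mostly with a low value. They report only what shows in the picture. A call takes as long as a camera call. They do not tell look-alikes from the thing itself.
- spot_in(camera, thing): "position" ([x, y, z] in m, in world coordinates, good to about 4 mm: the middle of the surface that is visible of it).
- spot_point(camera, thing): "position" ([x, y, z] in m, in world coordinates, good to about 4 mm: a listed point, or the origin of a listed thing).
The state is a dict: "clock": time; "joint_pos": joint angles; "qvel": joint speeds; "tau": joint torques, N m; "tool_pos": TCP position; "orientation": TCP orientation; "force": force on the tool from outside, world axes, zero at the start; "moment": the same for the moment, N m; "opening": finger opening in m; "gripper_force": force on a finger pad.
Only numpy, scipy, OpenCV 4.12 (cv2) and the standard library are available. Lean on these libraries where they do the work, as an engineer would, in place of code of your own. Each camera call takes 0.05 s, during which the arm holds its last target. There are 200 camera calls.

## Working session

There is one attempt and no reset: what is moved stays moved. The work goes in short steps, Python scripts to look and compute and a tool call to move; the robot and the scene stay as the last step left them, time stands still between calls to the robot, and variables do not carry over. Pictures are saved under pics/ and viewed, at most 10 in all, crops included, and the job is handed in when it is done.

Besides the shell and the picture viewer there is one more tool, called after "Call:" by a JSON object that holds its "fn" and its "kwargs", one argument or row to a line. play_rows: Moves the arm, as the interface text tells. Its arguments: {"type":"object","properties":{"plan":{"type":"array","items":{"type":"array","items":{"type":"number"}}},"grip":{"type":"number"}},"required":["plan"]}

```bash
mkdir -p pics; python3 - <<'E'
from plant import *
import cv2
for c in ["scene","top"]:
    s=snapshot(c); cv2.imwrite(f"pics/{c}0.png",s["frame"][:,:,::-1])
    print(c,s["position"],s["attitude"],s["fx"],s["k1"])
    for t in ["key_plate_top","key_croissant_top","key_jam_top","key_chocolate_top","key_print_top","plate","croissant","jam_round","choc_roll","scale","honey_jar","label_roll"]:
        print(t,[(round(d["score"],2),[round(float(v),3) for v in d["position"]]) for d in spot_point(c,t)[:3]])
o=get_obs();print(o["clock"],o["tool_pos"],o["orientation"],o["force"])
E
```

```text
scene [1.10236573 1.0543763  0.88275752] [-125.6073957     0.40966209  151.21966817] 361.175671741023 -0.077176317597589
key_plate_top [(0.49, [0.467, -0.039, 0.063])]
key_croissant_top [(0.73, [0.466, -0.039, 0.063]), (0.41, [0.516, -0.032, 0.072]), (0.21, [0.471, -0.52, -0.003])]
key_jam_top [(0.54, [0.454, 0.054, -0.002]), (0.46, [0.644, -0.144, -0.0]), (0.4, [0.527, -0.08, 0.071])]
key_chocolate_top [(0.72, [0.527, 0.514, 0.103]), (0.48, [0.534, -0.124, 0.07])]
key_print_top [(0.43, [0.486, -0.149, 0.064])]
plate [(0.75, [0.729, -0.119, 0.099]), (0.46, [0.513, -0.033, 0.067])]
croissant [(0.66, [0.411, 0.495, 0.1])]
jam_round [(0.68, [0.728, -0.118, 0.099])]
choc_roll [(0.95, [0.694, 0.502, 0.001]), (0.9, [0.458, 0.688, 0.001]), (0.75, [0.539, 0.295, -0.002])]
scale [(0.84, [0.646, -0.146, -0.002])]
honey_jar [(0.57, [0.449, 0.056, 0.003])]
label_roll [(0.58, [0.628, 0.086, -0.001])]
top [0.28715054 0.08659498 1.82111014] [-1.69584607e+02  4.04159923e-02 -8.96781762e+01] 414.50464523166727 -0.047628955368163896
key_plate_top [(0.51, [0.467, -0.044, 0.057])]
key_croissant_top [(0.56, [0.518, -0.033, 0.068])]
key_jam_top [(0.61, [0.525, -0.079, 0.068])]
key_chocolate_top [(0.6, [0.534, -0.121, 0.063]), (0.27, [0.527, -0.077, 0.069])]
key_print_top [(0.54, [0.491, -0.161, 0.06])]
plate [(0.61, [0.731, -0.118, 0.101])]
croissant [(0.58, [0.414, 0.501, 0.102])]
jam_round [(0.68, [0.732, -0.113, 0.105])]
choc_roll [(0.76, [0.531, 0.517, 0.1]), (0.73, [0.684, 0.364, -0.002]), (0.72, [0.461, 0.688, 0.0])]
scale [(0.76, [0.646, -0.147, 0.0])]
honey_jar [(0.56, [0.454, 0.052, -0.0]), (0.41, [0.414, 0.5, 0.107])]
label_roll [(0.52, [0.626, 0.092, -0.001])]
1.3 [0.2230763  0.63706065 0.21867598] [-1.79998928e+02 -9.40604207e-04 -1.92933760e+01] [-0.21788228  0.95775094  1.16484698]
```

View pics/scene0.png

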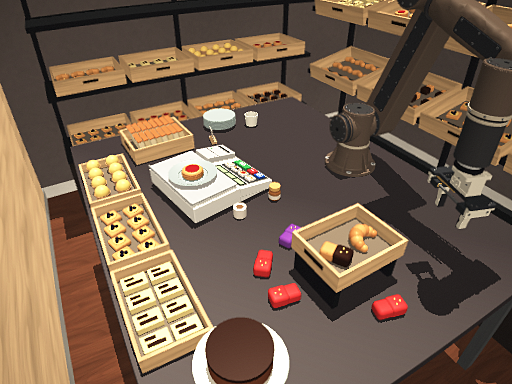

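View pics/top0.png

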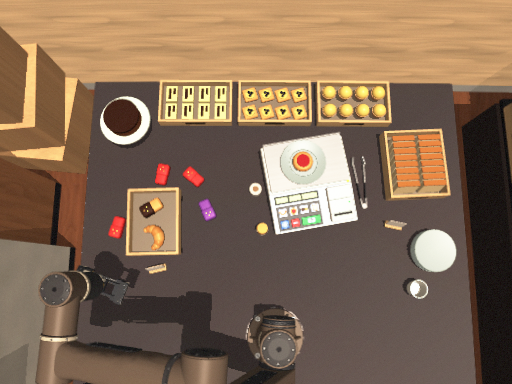

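Top view: the jam round is on the plate at (303,160), and the crescent and half-chocolate roll are in the crate at (153,236) and (150,207). So the picture key is jam.

The key candidates at about the following top-view pixels are:
- **Near row:** blue plate (285,224), red clear (296,222), green print (312,219).
- **Far row:** croissant (283,213), jam (294,211), chocolate (304,210), bread (315,208).

I'll check these in a close wrist view.

Call:
{"fn": "play_rows", "kwargs": {
  "plan": [
    [0, 0, -1.2, 0, 0, -6],
    [0, 0, -1.2, 0, 0, -6],
    [0, 0, -1.2, 0, 0, -6],
    [0, 0, -1.2, 0, 0, -6],
    [0, 0, -1.2, 0, 0, -6],
    [0, 0, 0, 0, 0, 0]
  ],
  "grip": 0
}}

```text
clock: 1.8
tool_pos: [0.2235, 0.6381, 0.2815]
orientation: [-179.8, -0.1, 11.0]
force: [-0.2, 0.8, 1.3]
opening: 0.0531
gripper_force: 0.0
```

Call:
{"fn": "play_rows", "kwargs": {
  "plan": [
    [0.57, 3.5, 0, 0, 0, 0],
    [0.57, 3.5, 0, 0, 0, 0],
    [0.57, 3.5, 0, 0, 0, 0],
    [0.57, 3.5, 0, 0, 0, 0],
    [0.57, 3.5, 0, 0, 0, 0],
    [0.57, 3.5, 0, 0, 0, 0],
    [0.57, 3.5, 0, 0, 0, 0],
    [0.57, 3.5, 0, 0, 0, 0],
    [0.57, 3.5, 0, 0, 0, 0],
    [0.57, 3.5, 0, 0, 0, 0],
    [0.57, 3.5, 0, 0, 0, 0],
    [0.57, 3.5, 0, 0, 0, 0],
    [0.57, 3.5, 0, 0, 0, 0],
    [0.57, 3.5, 0, 0, 0, 0],
    [0.57, 3.5, 0, 0, 0, 0],
    [0.57, 3.5, 0, 0, 0, 0],
    [0.57, 3.5, 0, 0, 0, 0],
    [0.57, 3.5, 0, 0, 0, 0],
    [0.57, 3.5, 0, 0, 0, 0],
    [0, 0, 0, 0, 0, 0]
  ]
}}

```text
clock: 3.47
tool_pos: [0.4536, -0.0008, 0.2779]
orientation: [179.9, 0.1, 10.2]
force: [-0.3, 1.5, 1.2]
opening: 0.0004
gripper_force: 0.0
```

```bash
cat > look.py <<'E'
from plant import *
import cv2,sys,numpy as np
s=snapshot("wrist"); cv2.imwrite(f"pics/{sys.argv[1]}.png",s["frame"][:,:,::-1])
o=get_obs();p=np.array(o["tool_pos"]);yaw=np.radians(o["orientation"][2])
print(o["clock"],p.round(4),np.round(o["orientation"],2),np.round(o["force"],2),o["opening"])
for t in ["key_plate_top","key_croissant_top","key_jam_top","key_chocolate_top","key_print_top"]:
    for d in spot_point("wrist",t)[:2]:
        q=np.array(d["position"]);e=q-p;c,n=np.cos(yaw),np.sin(yaw)
        print(t,round(d["score"],2),q.round(4),"tool shift cm",np.round([100*(c*e[0]+n*e[1]),100*(n*e[0]-c*e[1]),-100*e[2]],2))
E
python3 look.py wrist1
```

```text
3.5167 [0.4531 0.0009 0.2778] [1.7998e+02 7.0000e-02 1.0200e+01] [-0.72  0.35  0.41] 0.0005351292965315205
key_plate_top 0.57 [ 0.4667 -0.0388  0.061 ] tool shift cm [ 0.63  4.15 21.68]
key_croissant_top 0.67 [ 0.5192 -0.0313  0.0704] tool shift cm [ 5.93  4.34 20.74]
key_jam_top 0.93 [ 0.5241 -0.0784  0.0671] tool shift cm [ 5.58  9.06 21.07]
key_chocolate_top 0.67 [ 0.5343 -0.1233  0.0693] tool shift cm [ 5.79 13.66 20.85]
key_print_top 0.76 [ 0.4905 -0.1548  0.0647] tool shift cm [ 0.92 15.99 21.31]
```

View pics/wrist1.png

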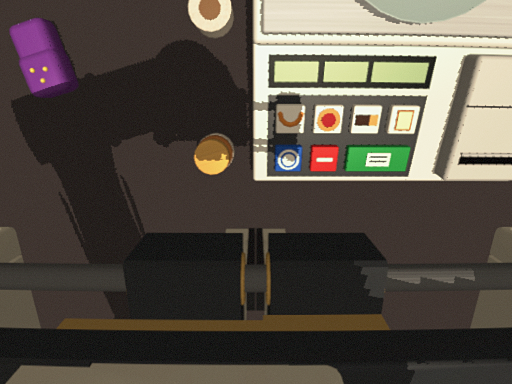

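Wrist view: blue key at (288,159), red clear at (324,159), green print at (378,159), jam-picture key at (328,119). I'll check the networks' positions against these pixels.

```bash
python3 - <<'E'
from plant import *
import cv2,numpy as np
from scipy.spatial.transform import Rotation as R
s=snapshot("wrist");K=np.array([[s["fx"],0,s["cx"]],[0,s["fy"],s["cy"]],[0,0,1]])
A=R.from_euler("xyz",s["attitude"],degrees=True).as_matrix()
for n,u,v,z in [("plate",288.5,159,.0615),("clear",324,159,.0615),("print",378,159,.0615),("croi",290,119,.070),("jam",328.5,119.5,.070),("choc",366,120,.070)]:
    q=cv2.undistortPoints(np.array([[[u,v]]],float),K,np.array([s["k1"],0,0,0.]))[0,0]
    d=A@[q[0],q[1],1]; p=np.array(s["position"])+d*(z-s["position"][2])/d[2]; print(n,p.round(4))
E
```

```text
plate [ 0.4671 -0.0342  0.0615]
clear [ 0.4756 -0.0789  0.0615]
print [ 0.4888 -0.1473  0.0615]
croi [ 0.5164 -0.0242  0.07  ]
jam [ 0.5246 -0.07    0.07  ]
choc [ 0.5328 -0.1149  0.07  ]
```

Call:
{"fn": "play_rows", "kwargs": {
  "plan": [
    [0.14, 0.78, 2.5, 0, 0, 0],
    [0.14, 0.78, 2.5, 0, 0, 0],
    [0.14, 0.78, 2.5, 0, 0, 0],
    [0.14, 0.78, 2.5, 0, 0, 0],
    [0.14, 0.78, 2.5, 0, 0, 0],
    [0, 0, 2.5, 0, 0, 0],
    [0, 0, 2, 0, 0, 0],
    [0, 0, 0, 0, 0, 0],
    [0, 0, 0, 0, 0, 0]
  ]
}}

```text
clock: 4.57
tool_pos: [0.4667, -0.0327, 0.1084]
orientation: [180.0, 0.1, 10.8]
force: [0.8, -0.4, 1.1]
opening: 0.0004
gripper_force: 0.0
```

```bash
python3 look.py wrist2; python3 - <<'E'
from plant import *
import cv2,numpy as np
from scipy.spatial.transform import Rotation as R
s=snapshot("wrist");o=get_obs()
A=R.from_euler("xyz",s["attitude"],degrees=True);T=R.from_euler("xyz",o["orientation"],degrees=True)
print("cam in tool",T.inv().apply(np.array(s["position"])-o["tool_pos"]).round(4))
tip=np.array(o["tool_pos"])+T.apply([0,0,.019]);d=A.inv().apply(tip-s["position"]);q=d/d[2]
print("tip px",s["fx"]*q[0]+s["cx"],s["fy"]*q[1]+s["cy"],s["fx"],d)
E
```

```text
4.6167 [ 0.4676 -0.0326  0.1095] [ 1.7998e+02 -2.0000e-02  1.0790e+01] [-0.45  0.24  0.52] 0.0005515255675183219
key_plate_top 0.59 [ 0.4694 -0.0386  0.0592] tool shift cm [0.06 0.63 5.03]
key_jam_top 0.91 [ 0.523  -0.0776  0.0681] tool shift cm [4.59 5.46 4.14]
key_chocolate_top 0.74 [ 0.5316 -0.1218  0.0692] tool shift cm [4.61 9.96 4.03]
key_print_top 0.6 [ 0.4885 -0.156   0.0634] tool shift cm [-0.26 12.52  4.61]
cam in tool [ 0.078  -0.002  -0.1665]
tip px 258.0117700716928 224.55220089441906 303.68662850292003 [0.00192057 0.02126056 0.20013906]
```

View pics/wrist2.png

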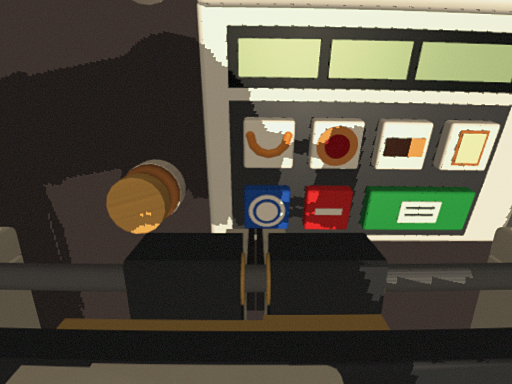

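Close view: the fingertips are at about (256,232). The blue key is at (267,211), roughly 7 mm to the right of the tip, as the networks say. I'll centre over it and descend gently.

Call:
{"fn": "play_rows", "kwargs": {
  "plan": [
    [0.05, 0.35, 0, 0, 0, 0],
    [0, 0.35, 0.8, 0, 0, 0],
    [0, 0, 0.8, 0, 0, 0],
    [0, 0, 0.6, 0, 0, 0],
    [0, 0, 0.2, 0, 0, 0],
    [0, 0, 0.1, 0, 0, 0],
    [0, 0, 0.1, 0, 0, 0],
    [0, 0, 0, 0, 0, 0]
  ]
}}

```text
clock: 5.58
tool_pos: [0.4689, -0.0401, 0.0825]
orientation: [180.0, 0.0, 10.7]
force: [-0.9, -0.0, 0.2]
opening: 0.0005
gripper_force: 0.0
```

Call:
{"fn": "play_rows", "kwargs": {
  "plan": [
    [0, 0, 0.1, 0, 0, 0],
    [0, 0, 0.1, 0, 0, 0],
    [0, 0, 0, 0, 0, 0]
  ]
}}

```text
clock: 5.83
tool_pos: [0.4689, -0.04, 0.0807]
orientation: [-180.0, -0.0, 10.7]
force: [-0.2, 1.1, -0.5]
opening: 0.0003
gripper_force: 0.0
```

Call:
{"fn": "play_rows", "kwargs": {
  "plan": [
    [0, 0, 0.1, 0, 0, 0],
    [0, 0, 0.1, 0, 0, 0],
    [0, 0, 0, 0, 0, 0]
  ]
}}

```text
clock: 6.08
tool_pos: [0.4688, -0.0401, 0.0785]
orientation: [-180.0, 0.0, 10.7]
force: [-0.4, 0.2, -0.1]
opening: 0.0002
gripper_force: 0.0
```

Call:
{"fn": "play_rows", "kwargs": {
  "plan": [
    [0, 0, 0.1, 0, 0, 0],
    [0, 0, 0, 0, 0, 0]
  ]
}}

```text
clock: 6.25
tool_pos: [0.4688, -0.0401, 0.0775]
orientation: [180.0, 0.0, 10.7]
force: [0.6, -0.2, 0.2]
opening: 0.0007
gripper_force: 0.0
```

Call:
{"fn": "play_rows", "kwargs": {
  "plan": [
    [0, 0, 0.1, 0, 0, 0],
    [0, 0, 0, 0, 0, 0]
  ]
}}

```text
clock: 6.42
tool_pos: [0.4689, -0.0401, 0.0765]
orientation: [180.0, 0.0, 10.7]
force: [0.9, 0.1, -0.4]
opening: 0.0006
gripper_force: 0.0
```

Call:
{"fn": "play_rows", "kwargs": {
  "plan": [
    [0, 0, 0.1, 0, 0, 0],
    [0, 0, 0, 0, 0, 0]
  ]
}}

```text
clock: 6.58
tool_pos: [0.4688, -0.0401, 0.0755]
orientation: [180.0, 0.0, 10.7]
force: [0.1, -0.2, -0.3]
opening: 0.0005
gripper_force: 0.0
```

```bash
python3 - <<'E'
from plant import *
import cv2,numpy as np
f=[]
for i in range(4): s=snapshot("wrist"); f.append(get_obs()["force"])
print(np.round(f,2)); cv2.imwrite("pics/w3.png",cv2.resize(s["frame"][120:260,180:400,::-1],None,fx=3.5,fy=3.5))
E
```

```text
[[ 0.08 -0.15 -0.12]
 [-1.05 -0.58  0.47]
 [-0.38 -0.33  0.14]
 [-0.45  0.01 -0.27]]
```

View pics/w3.png

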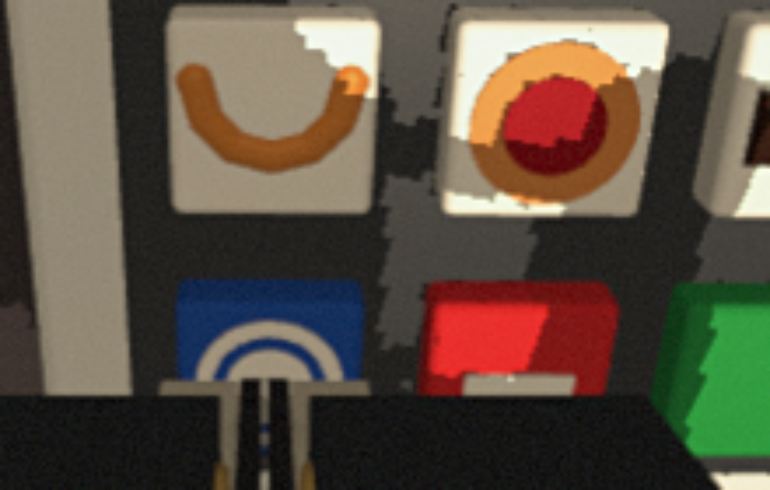

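The crop shows the closed fingers (crop ~(265,390)) centred over the blue key (~(270,375)), which is still up. I'll continue down.

Call:
{"fn": "play_rows", "kwargs": {
  "plan": [
    [0, 0, 0.1, 0, 0, 0],
    [0, 0, 0, 0, 0, 0]
  ]
}}

```text
clock: 6.95
tool_pos: [0.4689, -0.0401, 0.0745]
orientation: [-180.0, 0.0, 10.7]
force: [-0.1, -0.1, 0.1]
opening: 0.0006
gripper_force: 0.0
```

Call:
{"fn": "play_rows", "kwargs": {
  "plan": [
    [0, 0, 0.1, 0, 0, 0],
    [0, 0, 0, 0, 0, 0]
  ]
}}

```text
clock: 7.12
tool_pos: [0.4688, -0.0401, 0.0735]
orientation: [-180.0, 0.0, 10.7]
force: [-0.2, 0.6, -0.7]
opening: 0.0003
gripper_force: 0.0
```

Call:
{"fn": "play_rows", "kwargs": {
  "plan": [
    [0, 0, 0.1, 0, 0, 0],
    [0, 0, 0, 0, 0, 0]
  ]
}}

```text
clock: 7.28
tool_pos: [0.4688, -0.0401, 0.0725]
orientation: [-180.0, 0.0, 10.7]
force: [0.2, 0.2, -0.5]
opening: 0.0004
gripper_force: 0.0
```

Call:
{"fn": "play_rows", "kwargs": {
  "plan": [
    [0, 0, 0.1, 0, 0, 0],
    [0, 0, 0, 0, 0, 0]
  ]
}}

```text
clock: 7.45
tool_pos: [0.4688, -0.0401, 0.0715]
orientation: [-180.0, 0.0, 10.7]
force: [-0.1, 0.7, -0.5]
opening: 0.0005
gripper_force: 0.0
```

```bash
python3 - <<'E'
from plant import *
import cv2,numpy as np
f=[];t=[]
for i in range(4): s=snapshot("wrist"); f.append(get_obs()["force"])
print(np.round(f,2).mean(0),get_obs()["tool_pos"]); cv2.imwrite("pics/w4.png",cv2.resize(s["frame"][120:260,180:400,::-1],None,fx=3.5,fy=3.5))
E
```

```text
[-0.36   -0.0125  0.37  ] [ 0.46890562 -0.04008013  0.07166908]
```

View pics/w4.png

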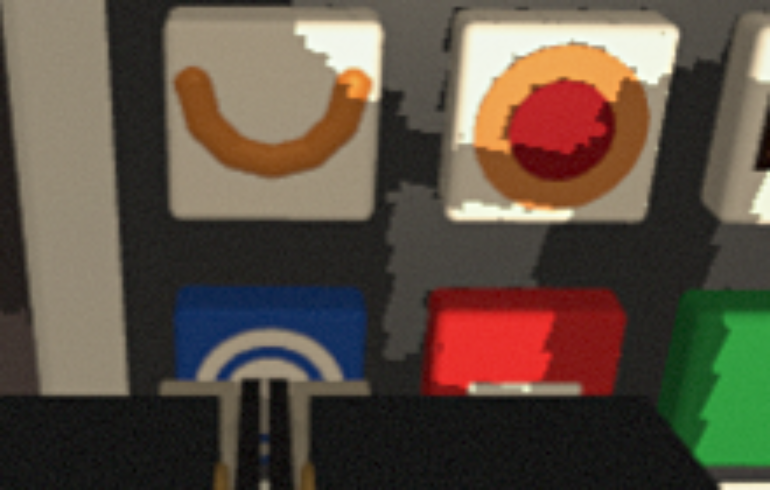

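The blue key (crop (270,340)) is still up and level with the red one (crop (525,340)), so the tips are still above it. I'll keep going in small, force-watched steps.

Call:
{"fn": "play_rows", "kwargs": {
  "plan": [
    [0, 0, 0.1, 0, 0, 0],
    [0, 0, 0, 0, 0, 0]
  ]
}}

```text
clock: 7.82
tool_pos: [0.4688, -0.0401, 0.0705]
orientation: [-180.0, 0.0, 10.7]
force: [-0.2, 0.4, -0.7]
opening: 0.0004
gripper_force: 0.0
```

Call:
{"fn": "play_rows", "kwargs": {
  "plan": [
    [0, 0, 0.1, 0, 0, 0],
    [0, 0, 0, 0, 0, 0]
  ]
}}

```text
clock: 7.98
tool_pos: [0.4688, -0.0401, 0.0695]
orientation: [-180.0, 0.0, 10.7]
force: [0.2, -0.7, -0.5]
opening: 0.001
gripper_force: 0.0
```

Call:
{"fn": "play_rows", "kwargs": {
  "plan": [
    [0, 0, 0.1, 0, 0, 0],
    [0, 0, 0, 0, 0, 0]
  ]
}}

```text
clock: 8.15
tool_pos: [0.4688, -0.0401, 0.0685]
orientation: [-180.0, 0.0, 10.7]
force: [-0.2, -0.1, 0.2]
opening: 0.0004
gripper_force: 0.0
```

```bash
python3 - <<'E'
from plant import *
import cv2,numpy as np
s=snapshot("scene"); a=cv2.resize(s["frame"][130:205,200:300,::-1],None,fx=7,fy=7,interpolation=cv2.INTER_CUBIC); cv2.imwrite("pics/s5.png",a)
from scipy.spatial.transform import Rotation as R
A=R.from_euler("xyz",s["attitude"],degrees=True)
for p in [[.4689,-.0401,.0685],[.4689,-.0401,.0495],[.4689,-.0401,.0613]]:
    d=A.inv().apply(np.array(p)-s["position"]);q=d[:2]/d[2];q=q*(1+s["k1"]*(q@q));u=s["fx"]*q[0]+s["cx"];v=s["fy"]*q[1]+s["cy"];print(u,v,(u-200)*7,(v-130)*7)
E
```

```text
259.69661391779874 173.5050693886675 417.8762974245912 304.53548572067245
259.66968466587025 177.32147070555922 417.68779266109175 331.2502949389145
259.68637972128215 174.95778344235242 417.80465804897506 314.70448409646696
```

View pics/s5.png

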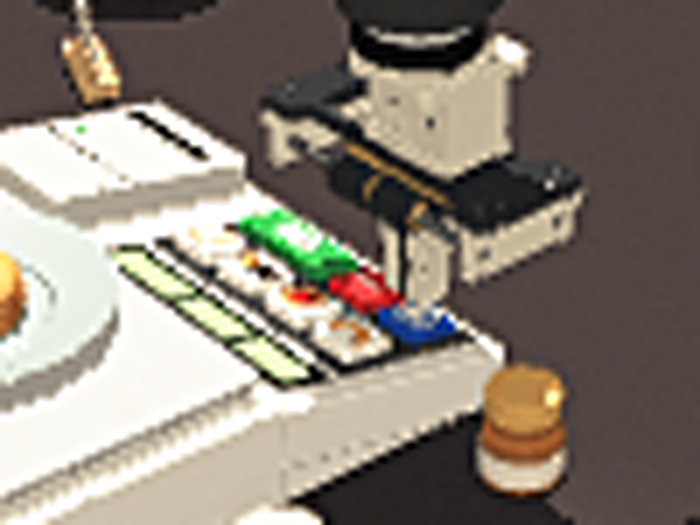

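Scene crop: the fingertip ends at crop (425,312), just over the blue key centre (~(420,322)). It's the right key, with a few mm left.

Call:
{"fn": "play_rows", "kwargs": {
  "plan": [
    [0, 0, 0.1, 0, 0, 0],
    [0, 0, 0, 0, 0, 0]
  ]
}}

```text
clock: 8.37
tool_pos: [0.4688, -0.0401, 0.0675]
orientation: [-180.0, 0.0, 10.7]
force: [-0.7, -0.8, -0.0]
opening: 0.0004
gripper_force: 0.0
```

Call:
{"fn": "play_rows", "kwargs": {
  "plan": [
    [0, 0, 0.1, 0, 0, 0],
    [0, 0, 0, 0, 0, 0]
  ]
}}

```text
clock: 8.53
tool_pos: [0.4688, -0.0401, 0.0665]
orientation: [180.0, 0.0, 10.7]
force: [-0.5, 0.6, 0.8]
opening: 0.0004
gripper_force: 0.0
```

Call:
{"fn": "play_rows", "kwargs": {
  "plan": [
    [0, 0, 0.1, 0, 0, 0],
    [0, 0, 0, 0, 0, 0]
  ]
}}

```text
clock: 8.7
tool_pos: [0.4688, -0.0401, 0.0655]
orientation: [180.0, 0.0, 10.7]
force: [-0.5, -0.9, 0.1]
opening: 0.0007
gripper_force: 0.0
```

Call:
{"fn": "play_rows", "kwargs": {
  "plan": [
    [0, 0, 0.1, 0, 0, 0],
    [0, 0, 0, 0, 0, 0]
  ]
}}

```text
clock: 8.87
tool_pos: [0.4688, -0.0401, 0.0645]
orientation: [180.0, 0.0, 10.7]
force: [-0.2, -0.3, 0.3]
opening: 0.0006
gripper_force: 0.0
```

Call:
{"fn": "play_rows", "kwargs": {
  "plan": [
    [0, 0, 0.1, 0, 0, 0],
    [0, 0, 0, 0, 0, 0]
  ]
}}

```text
clock: 9.03
tool_pos: [0.4688, -0.0401, 0.0635]
orientation: [180.0, 0.0, 10.7]
force: [-0.1, -0.0, 0.6]
opening: 0.0002
gripper_force: 0.0
```

Call:
{"fn": "play_rows", "kwargs": {
  "plan": [
    [0, 0, 0.1, 0, 0, 0],
    [0, 0, 0, 0, 0, 0]
  ]
}}

```text
clock: 9.2
tool_pos: [0.4688, -0.0401, 0.0625]
orientation: [-180.0, 0.0, 10.7]
force: [0.2, 0.3, 0.4]
opening: 0.0001
gripper_force: 0.0
```

```bash
python3 - <<'E'
from plant import *
import cv2,numpy as np
f=[]
for i in range(4): s=snapshot("wrist"); f.append(get_obs()["force"])
print(np.round(f,2).mean(0),get_obs()["tool_pos"]); a=cv2.resize(s["frame"][130:270,200:340,::-1],None,fx=3,fy=3)
s=snapshot("scene"); b=cv2.resize(s["frame"][150:190,230:270,::-1],(420,420),interpolation=cv2.INTER_CUBIC); cv2.imwrite("pics/w6.png",np.hstack([a[:420,:370],b]))
E
```

```text
[-0.27  -0.39   0.165] [ 0.46891244 -0.04006767  0.06266758]
```

View pics/w6.png

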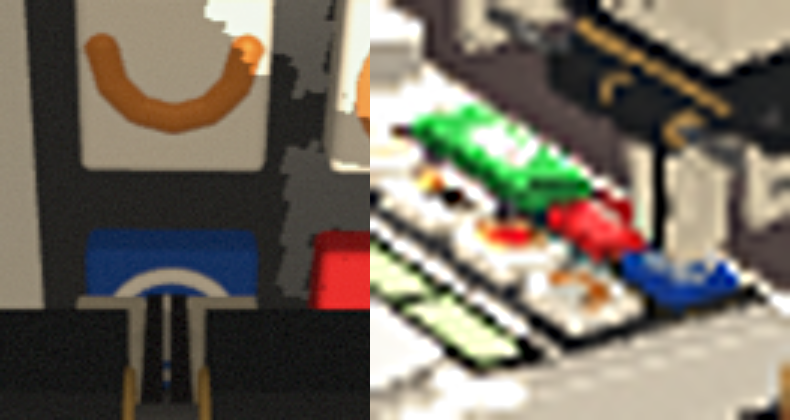

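Left (wrist): the blue key at (170,265) is unpressed and centred under the fingers at (165,305). Right (scene): the tip at (695,255) is just above the blue key centre at (680,275). The tips evidently reach less far past the TCP than stated, so I'll continue.

Call:
{"fn": "play_rows", "kwargs": {
  "plan": [
    [0, 0, 0.1, 0, 0, 0],
    [0, 0, 0, 0, 0, 0]
  ]
}}

```text
clock: 9.62
tool_pos: [0.4688, -0.0401, 0.0615]
orientation: [-180.0, 0.0, 10.7]
force: [0.1, 0.3, -0.3]
opening: 0.0002
gripper_force: 0.0
```

Call:
{"fn": "play_rows", "kwargs": {
  "plan": [
    [0, 0, 0.1, 0, 0, 0],
    [0, 0, 0, 0, 0, 0]
  ]
}}

```text
clock: 9.78
tool_pos: [0.4688, -0.0401, 0.0605]
orientation: [180.0, 0.0, 10.7]
force: [0.5, -0.5, -0.3]
opening: 0.0004
gripper_force: 0.0
```

Call:
{"fn": "play_rows", "kwargs": {
  "plan": [
    [0, 0, 0.1, 0, 0, 0],
    [0, 0, 0, 0, 0, 0]
  ]
}}

```text
clock: 9.95
tool_pos: [0.4688, -0.0401, 0.0595]
orientation: [-180.0, 0.0, 10.7]
force: [0.6, -0.7, 0.1]
opening: 0.0002
gripper_force: 0.0
```

Call:
{"fn": "play_rows", "kwargs": {
  "plan": [
    [0, 0, 0.1, 0, 0, 0],
    [0, 0, 0, 0, 0, 0]
  ]
}}

```text
clock: 10.12
tool_pos: [0.4688, -0.0401, 0.0585]
orientation: [-180.0, 0.0, 10.7]
force: [-0.7, -0.6, 0.2]
opening: 0.0005
gripper_force: 0.0
```

Call:
{"fn": "play_rows", "kwargs": {
  "plan": [
    [0, 0, 0.1, 0, 0, 0],
    [0, 0, 0, 0, 0, 0]
  ]
}}

```text
clock: 10.28
tool_pos: [0.4688, -0.0401, 0.0575]
orientation: [-180.0, 0.0, 10.7]
force: [-0.3, -0.1, 0.1]
opening: 0.0007
gripper_force: 0.0
```

Call:
{"fn": "play_rows", "kwargs": {
  "plan": [
    [0, 0, 0.1, 0, 0, 0],
    [0, 0, 0, 0, 0, 0]
  ]
}}

```text
clock: 10.45
tool_pos: [0.4688, -0.0401, 0.0565]
orientation: [180.0, 0.0, 10.7]
force: [-0.7, 0.5, 0.1]
opening: 0.0004
gripper_force: 0.0
```

```bash
python3 - <<'E'
from plant import *
import cv2,numpy as np
f=[]
for i in range(4): s=snapshot("wrist"); f.append(get_obs()["force"])
print(np.round(f,2).mean(0),get_obs()["tool_pos"]); a=cv2.resize(s["frame"][150:290,195:325,::-1],None,fx=3,fy=3)
s=snapshot("scene"); b=cv2.resize(s["frame"][155:185,240:270,::-1],(400,400),interpolation=cv2.INTER_CUBIC);b=cv2.copyMakeBorder(b,0,20,0,0,0)
cv2.imwrite("pics/w7.png",np.hstack([a,b]))
E
```

```text
[-0.215  -0.065   0.1375] [ 0.46893234 -0.04007277  0.05668772]
```

View pics/w7.png

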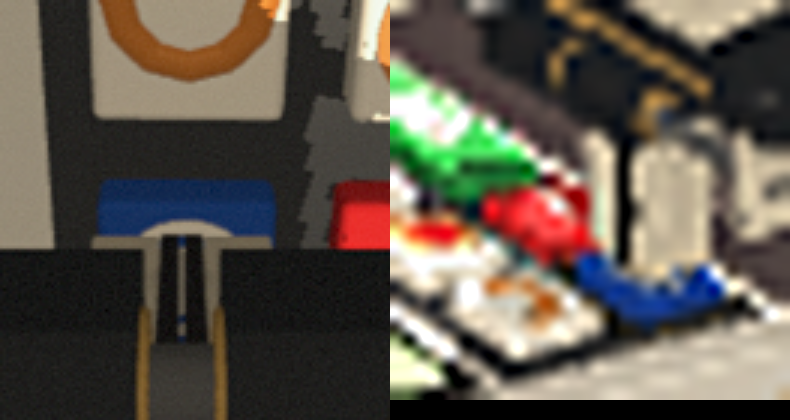

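Scene crop (right): the fingertip at (670,270) now sits in the middle of the blue key, touching or just above it. I'll continue in small steps.

Call:
{"fn": "play_rows", "kwargs": {
  "plan": [
    [0, 0, 0.1, 0, 0, 0],
    [0, 0, 0, 0, 0, 0]
  ]
}}

```text
clock: 10.87
tool_pos: [0.4688, -0.0401, 0.0555]
orientation: [180.0, 0.0, 10.7]
force: [-0.4, -0.3, -0.1]
opening: 0.0004
gripper_force: 0.0
```

Call:
{"fn": "play_rows", "kwargs": {
  "plan": [
    [0, 0, 0.1, 0, 0, 0],
    [0, 0, 0, 0, 0, 0]
  ]
}}

```text
clock: 11.03
tool_pos: [0.469, -0.0401, 0.0546]
orientation: [180.0, -0.0, 10.7]
force: [-0.5, 0.9, 0.6]
opening: 0.0007
gripper_force: 0.6
```

Call:
{"fn": "play_rows", "kwargs": {
  "plan": [
    [0, 0, 0.1, 0, 0, 0],
    [0, 0, 0, 0, 0, 0]
  ]
}}

```text
clock: 11.2
tool_pos: [0.4691, -0.04, 0.0537]
orientation: [180.0, -0.0, 10.7]
force: [-0.0, -0.0, 1.9]
opening: 0.0002
gripper_force: 0.8
```

Call:
{"fn": "play_rows", "kwargs": {
  "plan": [
    [0, 0, 0.1, 0, 0, 0],
    [0, 0, 0, 0, 0, 0]
  ]
}}

```text
clock: 11.37
tool_pos: [0.4693, -0.04, 0.0527]
orientation: [180.0, -0.0, 10.7]
force: [0.5, -0.1, 2.6]
opening: 0.0001
gripper_force: 1.1
```

Contact came at TCP z≈0.055, and the force follows the key spring. Two more millimetres.

Call:
{"fn": "play_rows", "kwargs": {
  "plan": [
    [0, 0, 0.1, 0, 0, 0],
    [0, 0, 0.07, 0, 0, 0],
    [0, 0, 0, 0, 0, 0]
  ]
}}

```text
clock: 11.62
tool_pos: [0.4695, -0.0399, 0.0511]
orientation: [180.0, -0.1, 10.7]
force: [1.2, 0.7, 4.3]
opening: 0.0004
gripper_force: 1.6
```

Call:
{"fn": "play_rows", "kwargs": {
  "plan": [
    [0, 0, 0.05, 0, 0, 0],
    [0, 0, 0, 0, 0, 0],
    [0, 0, -0.5, 0, 0, 0],
    [0, 0, -1.5, 0, 0, 0],
    [0, 0, -1.3, 0, 0, 0],
    [0, 0, 0, 0, 0, 0]
  ]
}}

```text
clock: 12.12
tool_pos: [0.4692, -0.04, 0.0853]
orientation: [-180.0, -0.1, 10.7]
force: [-0.1, -0.1, 0.1]
opening: 0.0004
gripper_force: 0.0
```

Call:
{"fn": "play_rows", "kwargs": {
  "plan": [
    [1.2, 1.2, 0, 0, 0, 0],
    [1.2, 1.2, 0, 0, 0, 0],
    [1.2, 1.2, 0, 0, 0, 0],
    [1.2, 1.1, 0, 0, 0, 0],
    [0, 0, 0, 0, 0, 0],
    [0, 0, 0, 0, 0, 0]
  ]
}}

```text
clock: 12.62
tool_pos: [0.524, -0.0778, 0.0824]
orientation: [-180.0, 0.1, 10.6]
force: [-0.8, -0.1, -0.4]
opening: -0.0
gripper_force: 0.0
```

```bash
python3 look.py w8; python3 - <<'E'
import cv2
a=cv2.imread("pics/w8.png");cv2.imwrite("pics/w8c.png",cv2.resize(a[120:290,150:400],None,fx=3,fy=3))
E
```

```text
12.6667 [ 0.5235 -0.0775  0.0825] [-1.7997e+02  1.4000e-01  1.0640e+01] [-0.47  0.45 -0.22] 0.0002478316986467711
key_plate_top 0.34 [ 0.5209 -0.0293  0.0677] tool shift cm [ 0.63 -4.79  1.48]
key_croissant_top 0.85 [ 0.5192 -0.03    0.0701] tool shift cm [ 0.45 -4.75  1.24]
key_jam_top 0.9 [ 0.5237 -0.0774  0.0697] tool shift cm [ 0.02 -0.01  1.28]
key_chocolate_top 0.74 [ 0.5324 -0.1221  0.07  ] tool shift cm [0.05 4.54 1.25]
```

View pics/w8c.png

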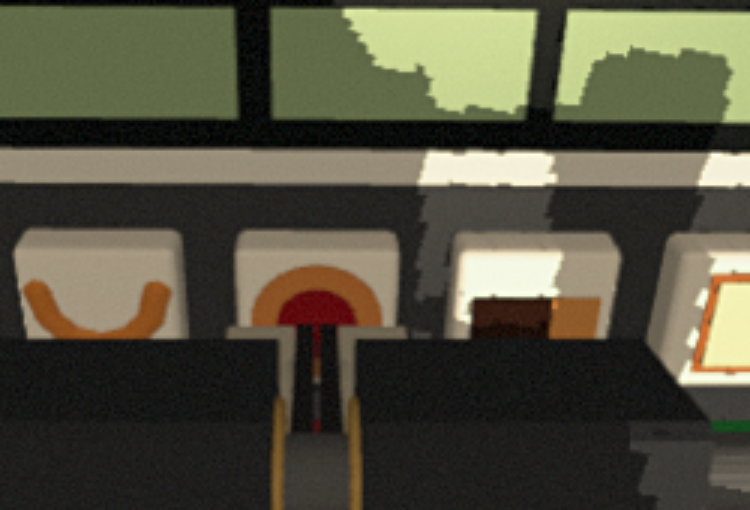

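The crop confirms it: the finger at (316,340) is centred over the jam key picture at (316,300), clear of the croissant key (100,290) and the chocolate key (535,310). Pressing.

Call:
{"fn": "play_rows", "kwargs": {
  "plan": [
    [0, 0, 0.8, 0, 0, 0],
    [0, 0, 0.6, 0, 0, 0],
    [0, 0, 0.2, 0, 0, 0],
    [0, 0, 0.1, 0, 0, 0],
    [0, 0, 0.1, 0, 0, 0],
    [0, 0, 0.1, 0, 0, 0],
    [0, 0, 0, 0, 0, 0]
  ]
}}

```text
clock: 13.5
tool_pos: [0.5248, -0.0774, 0.0643]
orientation: [-180.0, 0.0, 10.7]
force: [0.3, -0.5, -0.4]
opening: 0.0007
gripper_force: 0.0
```

Call:
{"fn": "play_rows", "kwargs": {
  "plan": [
    [0, 0, 0.1, 0, 0, 0],
    [0, 0, 0, 0, 0, 0]
  ]
}}

```text
clock: 13.67
tool_pos: [0.525, -0.0773, 0.0636]
orientation: [180.0, -0.0, 10.7]
force: [0.3, 0.3, 1.2]
opening: 0.0006
gripper_force: 0.5
```

Call:
{"fn": "play_rows", "kwargs": {
  "plan": [
    [0, 0, 0.1, 0, 0, 0],
    [0, 0, 0, 0, 0, 0]
  ]
}}

```text
clock: 13.83
tool_pos: [0.5251, -0.0773, 0.0626]
orientation: [180.0, -0.0, 10.7]
force: [0.3, -0.4, 0.8]
opening: 0.0001
gripper_force: 0.7
```

Call:
{"fn": "play_rows", "kwargs": {
  "plan": [
    [0, 0, 0.1, 0, 0, 0],
    [0, 0, 0.1, 0, 0, 0],
    [0, 0, 0.1, 0, 0, 0],
    [0, 0, 0, 0, 0, 0]
  ]
}}

```text
clock: 14.17
tool_pos: [0.5255, -0.0772, 0.0597]
orientation: [180.0, -0.1, 10.7]
force: [1.8, -0.4, 4.3]
opening: 0.0003
gripper_force: 1.6
```

Call:
{"fn": "play_rows", "kwargs": {
  "plan": [
    [0, 0, 0.05, 0, 0, 0],
    [0, 0, 0, 0, 0, 0],
    [0, 0, -0.5, 0, 0, 0],
    [0, 0, -1.5, 0, 0, 0],
    [0, 0, -1, 0, 0, 0],
    [0, 0, 0, 0, 0, 0]
  ]
}}

```text
clock: 14.67
tool_pos: [0.5254, -0.0773, 0.0908]
orientation: [180.0, -0.1, 10.7]
force: [0.4, 0.1, 0.2]
opening: 0.0001
gripper_force: 0.0
```

Call:
{"fn": "play_rows", "kwargs": {
  "plan": [
    [-1, 1.4, 0, 0, 0, 0],
    [-1, 1.4, 0, 0, 0, 0],
    [-1, 1.4, 0, 0, 0, 0],
    [-1, 1.4, 0, 0, 0, 0],
    [-1, 1.4, 0, 0, 0, 0],
    [0, 0, 0, 0, 0, 0],
    [0, 0, 0, 0, 0, 0]
  ]
}}

```text
clock: 15.25
tool_pos: [0.4878, -0.1559, 0.0886]
orientation: [-180.0, 0.0, 10.6]
force: [0.3, 0.6, 0.0]
opening: 0.0001
gripper_force: 0.0
```

```bash
python3 look.py w9
```

```text
15.3 [ 0.4883 -0.1555  0.0887] [-1.7999e+02  3.0000e-02  1.0640e+01] [-0.2  -0.28  0.54] 0.0002747121201500307
key_plate_top 0.57 [ 0.4681 -0.039   0.0607] tool shift cm [  0.17 -11.82   2.8 ]
key_croissant_top 0.79 [ 0.5182 -0.0288  0.0714] tool shift cm [  5.28 -11.9    1.73]
key_croissant_top 0.62 [ 0.4674 -0.0382  0.0608] tool shift cm [  0.12 -11.92   2.79]
key_jam_top 0.9 [ 0.522  -0.0792  0.0694] tool shift cm [ 4.73 -6.88  1.93]
key_jam_top 0.7 [ 0.4691 -0.0419  0.0577] tool shift cm [  0.21 -11.52   3.1 ]
key_chocolate_top 0.93 [ 0.5322 -0.1184  0.0684] tool shift cm [ 5.   -2.84  2.03]
key_print_top 0.7 [ 0.4871 -0.155   0.0612] tool shift cm [-0.1  -0.07  2.75]
```

Aligned over the print key. Pressing it the same way, with contact expected at about 0.055.

Call:
{"fn": "play_rows", "kwargs": {
  "plan": [
    [0, 0, 1, 0, 0, 0],
    [0, 0, 1, 0, 0, 0],
    [0, 0, 0.7, 0, 0, 0],
    [0, 0, 0.3, 0, 0, 0],
    [0, 0, 0.1, 0, 0, 0],
    [0, 0, 0.1, 0, 0, 0],
    [0, 0, 0, 0, 0, 0]
  ]
}}

```text
clock: 16.13
tool_pos: [0.4887, -0.1554, 0.0568]
orientation: [180.0, 0.0, 10.7]
force: [0.3, -0.4, 0.2]
opening: 0.0001
gripper_force: 0.0
```

Call:
{"fn": "play_rows", "kwargs": {
  "plan": [
    [0, 0, 0.1, 0, 0, 0],
    [0, 0, 0, 0, 0, 0]
  ]
}}

```text
clock: 16.3
tool_pos: [0.4888, -0.1554, 0.0561]
orientation: [180.0, -0.0, 10.7]
force: [-0.8, 0.2, 0.9]
opening: 0.0006
gripper_force: 0.0
```

Call:
{"fn": "play_rows", "kwargs": {
  "plan": [
    [0, 0, 0.1, 0, 0, 0],
    [0, 0, 0, 0, 0, 0]
  ]
}}

```text
clock: 16.47
tool_pos: [0.4888, -0.1554, 0.0551]
orientation: [180.0, -0.0, 10.7]
force: [0.4, -0.4, 1.9]
opening: 0.0007
gripper_force: 0.2
```

Call:
{"fn": "play_rows", "kwargs": {
  "plan": [
    [0, 0, 0.1, 0, 0, 0],
    [0, 0, 0.1, 0, 0, 0],
    [0, 0, 0.1, 0, 0, 0],
    [0, 0, 0, 0, 0, 0]
  ]
}}

```text
clock: 16.8
tool_pos: [0.4893, -0.1554, 0.0521]
orientation: [180.0, -0.1, 10.7]
force: [1.0, 0.1, 2.2]
opening: 0.0007
gripper_force: 1.2
```

Call:
{"fn": "play_rows", "kwargs": {
  "plan": [
    [0, 0, 0.06, 0, 0, 0],
    [0, 0, 0, 0, 0, 0]
  ]
}}

```text
clock: 16.97
tool_pos: [0.4893, -0.1554, 0.0516]
orientation: [180.0, -0.1, 10.7]
force: [3.1, 1.7, 3.3]
opening: 0.0005
gripper_force: 1.4
```

Call:
{"fn": "play_rows", "kwargs": {
  "plan": [
    [0, 0, 0.05, 0, 0, 0],
    [0, 0, 0, 0, 0, 0]
  ]
}}

```text
clock: 17.13
tool_pos: [0.4891, -0.1554, 0.051]
orientation: [180.0, -0.0, 10.7]
force: [1.8, 0.4, 2.9]
opening: 0.0003
gripper_force: 1.6
```

Call:
{"fn": "play_rows", "kwargs": {
  "plan": [
    [0, 0, -0.5, 0, 0, 0],
    [0, 0, -2, 0, 0, 0],
    [0, 0, -3, 0, 0, 0],
    [0, 0, -3, 0, 0, 0],
    [0, 0, -3, 0, 0, 0],
    [0, 0, -2, 0, 0, 0],
    [0, 0, 0, 0, 0, 0],
    [0, 0, 0, 0, 0, 0],
    [0, 0, 0, 0, 0, 0]
  ]
}}

```text
clock: 17.88
tool_pos: [0.4875, -0.1553, 0.185]
orientation: [-180.0, 0.1, 10.7]
force: [-0.3, 0.4, -0.1]
opening: 0.0006
gripper_force: 0.0
```

```bash
python3 -c "
from plant import *
print(get_obs()['clock'],get_obs()['tool_pos'],close_job())"
```

```text
the job is handed in; nothing more can be done
17.8833 [ 0.48748003 -0.15530252  0.18504895] None
```

I pressed the blue plate key, the jam-round key and the green print key in that order, each about 4–5 mm down at under 5 N by the arm's readings, and handed the job in at 17.9 s; no verdict was returned.

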